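# Find the rocking corner of the microscope stage plate and shim it

### The arm

A 7-joint arm with a two-finger parallel gripper is mounted at the origin on the work surface. World frame = base frame: x ahead of the robot, y to its left, z up, the work surface at z = 0. Lengths are in mm, angles in rad, forces in N, time in s.
With the tool pointing down it reaches from about 400 to 875 mm from the base axis. Payload 4.4 kg.
Tool frame: the origin (TCP) lies at the very end of the fingers, on their centre line; the grasp point (between the pads) lies 19 mm behind it; z points along the fingers, y is the line along which they close (so a half turn about z gives the same grasp; the last joint's range is limited). The gripper opens to 85 mm and grips with 20 to 120 N. Pads are 22 mm wide; open, the fingers measure 114 mm over their backs; the gripper's body (76 mm by 85 mm) begins 54 mm behind the grasp point. The pads swing forward as they close: fully open they stand 13 mm farther back than shut.
Start: joints at [1.207, 0.628, 0.038, 1.517, -0.027, 0.996, -0.02], TCP at [190.749, -621.396, 231.313] pointing down, gripper open.
Joint ranges: [-3.06, 3.06], [-0.37, 2.12], [-1.25, 1.32], [0.18, 2.47], [-1.1, 4.24], [0.23, 1.98], [-2.94, 2.94]. Speed limits (rad/s): [2.57, 2.57, 3.14, 3.14, 3.14, 3.14, 3.14].

### API

Orientations are given as [roll, pitch, yaw] about the fixed x, y, z axes, in that order (R = Rz(yaw) Ry(pitch) Rx(roll)).
In Python, from cell import read_state, get_image, camera_info, finish_job gives the robot as it stands.
- The arm moves only by the tool play_rows, never from a script. Its argument "deltas" is one flat list of numbers, 7 for each row, row after row: the shift along the tool's x, y, z in mm, then the turn, a rotation vector about the tool's x, y, z in rad, then the opening, from 0 (shut) to 1 (fully open). In form: [dx, dy, dz, ax, ay, az, grip, dx, dy, dz, ax, ay, az, grip, ...]. A call has 1 to 10 rows; each row is the pose to reach, as a shift and turn from the pose commanded when the call began, along the tool's axes at that moment; what a row does not reach only later rows make up. A row lasts 1/8 s, in which the tool goes at most 62.5 mm and 10.7 degrees, less where a joint would pass 70% of its speed; a pose out of reach is approached as far as the arm can. A call with a gripper value outside its range is refused whole. The fingers move at their own pace and stop on an object; the grip force is fixed at half the most. Time passes only in rows, so rows that repeat a pose let the fingers close. It gives the time, the measured TCP pose, the force, the opening and the grip force at its end, in the units of the state.
- read_state(): the state, without advancing time (a new reading comes with each control period).
- get_image(name): name is "side" or "top"; returns the picture (384x512x3 uint8, red, green, blue); there is no depth.
- camera_info(name): a dict with "fx", "fy", "cx", "cy" (pixels), "T" (4x4, takes a point from camera to world coordinates). Camera axes: x right, y down, z forward; pixel columns grow to the right and rows downward; lengths in mm; the calibration is good to about 2 mm. A picture is of the moment at which its call begins. camera_info takes no time and is no camera call.
- finish_job(): hands the job in; it is judged then, once.
The state is a dict: "clock": time; "qpos": joint angles; "qd": joint speeds; "tau": joint torques, N m; "eef_pos": TCP position; "tool_rot": TCP orientation; "force": force on the tool from outside, world axes, zero at the start; "torque": the same for the moment, N m; "width": finger opening in mm; "gripper_force": force on a finger pad.
Only numpy, scipy, OpenCV 4.12 (cv2) and the standard library are available. Lean on these libraries where they do the work, as an engineer would, in place of code of your own. Each camera call takes 0.05 s, during which the arm holds its last target. There are 200 camera calls.

### The job

The black stage plate rocks on its cradle: press down on its corners with the fingertips, one after the other, until you find the one that gives. Then press the steel shim tab of that corner down flat, leaving the other three tabs up. Work by touch only: do not lift or shift the plate, the flask on it or the things around it, and finish with the plate level.

Things in the scene. Friction and masses are not known exactly. Their poses are not given: they have to be found in the camera images.
- cradle: White painted metal cradle fixed to the bench, 180 x 326 mm slab, 10 mm thick, with pockets and hinge lugs. Origin: centre of its underside, at bench height. x axis: away from the robot at yaw 0; y: to the robot's left, along its long side; z up.
- plate: Loose black stage plate, 150 (x) x 190 (y) x 10 mm, 1.2 kg, level on four hidden feet. Origin: centre of its underside, 32 mm above the bench (top at 42 mm). Three feet are solid; one, at a corner that differs each time, gives: pressed above it the corner sinks 4 to 5 mm (from about 2 N, fully by 5 N), the opposite corner lifts, and it springs back when let go. The other corners do not move when pressed.
- flask: Clear culture flask lying on the plate's middle, body 55 x 46 x 24 mm, with an orange cap, 82 mm long overall. Origin: centre of the underside of the body. Bystander.
- dish: Closed clear culture dish, 48 mm across, 14 mm high, on the bench beside the cradle's left end. Origin: centre of underside. Bystander.
- driver: Screwdriver, 130 mm long, lying on the bench beside the cradle's right end. Bystander.
- reagent: Amber bottle, 64 mm across, 130 mm high, standing on the bench to the right. Origin: centre of underside. Bystander.
- tip_box: Grey pipette-tip box with clear lid, 85 x 120 x 63 mm, on the bench to the left. Origin: centre of underside. Bystander.
- mouse: Black computer mouse, 105 x 60 x 33 mm, on the bench to the right. Origin: on its underside. Bystander.
- corner_near_left (a point): Point on the plate's top face right above the foot of its near left corner (-x, +y in the plate's frame; 58 mm in x and 78 mm in y from the plate's centre). It moves with the plate.
- corner_near_right (a point): Point on the plate's top face right above the foot of its near right corner (-x, -y in the plate's frame; 58 mm in x and 78 mm in y from the plate's centre). It moves with the plate.
- corner_far_left (a point): Point on the plate's top face right above the foot of its far left corner (+x, +y in the plate's frame; 58 mm in x and 78 mm in y from the plate's centre). It moves with the plate.
- corner_far_right (a point): Point on the plate's top face right above the foot of its far right corner (+x, -y in the plate's frame; 58 mm in x and 78 mm in y from the plate's centre). It moves with the plate.
- shim_near_left (a joint): Shim hinge, near left corner, rad: 0 = tab sloping up, 0.5 = flat (stop); starts at 0 to 0.05. Steel tab 48 x 28 x 4 mm, hinged 13 mm outside the plate's edge, pointing outwards (+y of the cradle). Needs 6 to 12 N down at its outer part and stays where left. Flat, it packs the gap at the weak foot, plate level; at a solid foot it jacks the corner up 5 mm.
- shim_near_right (a joint): Shim hinge, near right corner, rad: 0 = tab sloping up, 0.5 = flat (stop); starts at 0 to 0.05. Steel tab 48 x 28 x 4 mm, hinged 13 mm outside the plate's edge, pointing outwards (-y of the cradle). Needs 6 to 12 N down at its outer part and stays where left. Flat, it packs the gap at the weak foot, plate level; at a solid foot it jacks the corner up 5 mm.
- shim_far_left (a joint): Shim hinge, far left corner, rad: 0 = tab sloping up, 0.5 = flat (stop); starts at 0 to 0.05. Steel tab 48 x 28 x 4 mm, hinged 13 mm outside the plate's edge, pointing outwards (+y of the cradle). Needs 6 to 12 N down at its outer part and stays where left. Flat, it packs the gap at the weak foot, plate level; at a solid foot it jacks the corner up 5 mm.
- shim_far_right (a joint): Shim hinge, far right corner, rad: 0 = tab sloping up, 0.5 = flat (stop); starts at 0 to 0.05. Steel tab 48 x 28 x 4 mm, hinged 13 mm outside the plate's edge, pointing outwards (-y of the cradle). Needs 6 to 12 N down at its outer part and stays where left. Flat, it packs the gap at the weak foot, plate level; at a solid foot it jacks the corner up 5 mm.
- tab_near_left (a point): Point on the top face of the near left shim tab, on its middle line, 34 mm out from the hinge. It moves with the tab: about 38 mm above the bench when the tab is up, 22 mm when it is flat; 142 mm in y from the cradle's centre when flat.
- tab_near_right (a point): Point on the top face of the near right shim tab, on its middle line, 34 mm out from the hinge. It moves with the tab: about 38 mm above the bench when the tab is up, 22 mm when it is flat; 142 mm in y from the cradle's centre when flat.
- tab_far_left (a point): Point on the top face of the far left shim tab, on its middle line, 34 mm out from the hinge. It moves with the tab: about 38 mm above the bench when the tab is up, 22 mm when it is flat; 142 mm in y from the cradle's centre when flat.
- tab_far_right (a point): Point on the top face of the far right shim tab, on its middle line, 34 mm out from the hinge. It moves with the tab: about 38 mm above the bench when the tab is up, 22 mm when it is flat; 142 mm in y from the cradle's centre when flat.
Not all that is in view belongs to the job. What is shaped like the plate but yellow is not meant.

How it is judged (in metres and radians):
On the way, in this order (a step that is already met when the one before it is completed fails the run):
1. with all four tabs still up, the fingers press the corner that rocks and it sinks at least 2.5 mm (value of joint each of shim_near_left, shim_near_right, shim_far_left, shim_far_right below 0.1 rad and contact force between the fingers and plate above 0.5 N and z of any of corner_near_left, corner_near_right, corner_far_left, corner_far_right in the frame of cradle below 0.0395 m), for 0.05 s.
2. one shim tab, and only one, is pressed flat (within 0.05 rad of its stop) (((value of joint shim_near_left above 0.45 rad and value of joint each of shim_near_right, shim_far_left, shim_far_right below 0.1 rad) or (value of joint shim_near_right above 0.45 rad and value of joint each of shim_near_left, shim_far_left, shim_far_right below 0.1 rad) or (value of joint shim_far_left above 0.45 rad and value of joint each of shim_near_left, shim_near_right, shim_far_right below 0.1 rad) or (value of joint shim_far_right above 0.45 rad and value of joint each of shim_near_left, shim_near_right, shim_far_left below 0.1 rad))), for 0.1 s.
At the end, for the whole second after the job is handed in: Only one tab is flat (over 0.45 rad), the others up (under 0.10); all plate corners level (top 40 to 44 mm above the bench), which only the rocking corner's shim allows; plate at rest within 8 mm of its start, flask and bystanders within 20 mm (((value of joint shim_near_left above 0.45 rad and value of joint each of shim_near_right, shim_far_left, shim_far_right below 0.1 rad) or (value of joint shim_near_right above 0.45 rad and value of joint each of shim_near_left, shim_far_left, shim_far_right below 0.1 rad) or (value of joint shim_far_left above 0.45 rad and value of joint each of shim_near_left, shim_near_right, shim_far_right below 0.1 rad) or (value of joint shim_far_right above 0.45 rad and value of joint each of shim_near_left, shim_near_right, shim_far_left below 0.1 rad)) and z of corner_near_left in the frame of cradle between 0.04 and 0.044 m and z of corner_near_right in the frame of cradle between 0.04 and 0.044 m and z of corner_far_left in the frame of cradle between 0.04 and 0.044 m and z of corner_far_right in the frame of cradle between 0.04 and 0.044 m and distance of plate from where it was at the start of the episode below 0.008 m and linear speed of plate below 0.02 m/s and distance of each of flask, dish, driver, reagent, tip_box, mouse from where it was at the start of the episode below 0.02 m); the robot touches nothing.
It fails at once if the plate is lifted off its cradle or pushed about (over 15 mm) (distance of plate from where it was at the start of the episode above 0.015 m).
It fails at once if the flask is lifted or shifted (over 30 mm) (distance of flask from where it was at the start of the episode above 0.03 m).
It fails at once if a bystander is lifted, carried or knocked about (over 30 mm) (distance of any of dish, driver, reagent, tip_box, mouse from where it was at the start of the episode above 0.03 m).
It fails at once if two or more tabs are pressed down (value of joint each of shim_near_left, shim_near_right above 0.2 rad or value of joint each of shim_near_left, shim_far_left above 0.2 rad or value of joint each of shim_near_left, shim_far_right above 0.2 rad or value of joint each of shim_near_right, shim_far_left above 0.2 rad or value of joint each of shim_near_right, shim_far_right above 0.2 rad or value of joint each of shim_far_left, shim_far_right above 0.2 rad).
It also fails if it takes over 45 s, if anything falls off the work surface, if the arm or the gripper's body presses on something with over 40 N, if the wrist force passes 120 N, or if a joint passes its speed limit or range.

## Working session

There is one attempt and no reset: what is moved stays moved. The work goes in short steps, Python scripts to look and compute and a tool call to move; the robot and the scene stay as the last step left them, time stands still between calls to the robot, and variables do not carry over. Pictures are saved under pics/ and viewed, at most 10 in all, crops included, and the job is handed in when it is done.

Besides the shell and the picture viewer there is one more tool, called as name(argument=value, ...) on one line, values as JSON. play_rows: Moves the arm, as the interface text tells. Its arguments: {"type":"object","properties":{"deltas":{"type":"array"}},"required":["deltas"]}

```bash
mkdir -p pics; python3 - <<'E'
from cell import *
import cv2,numpy as np
for n in("top","side"):
    cv2.imwrite(f"pics/{n}0.png",get_image(n)[:,:,::-1]); c=camera_info(n); print(n,c["fx"],c["fy"],c["cx"],c["cy"],np.round(c["T"],3).tolist())
print(read_state())
E
```

```text
top 398.9545433930968 398.9545433930968 251.35994125519383 189.88141664923864 [[0.007, -0.994, 0.107, 297.726], [-1.0, -0.006, 0.011, -10.729], [-0.01, -0.107, -0.994, 1186.64], [0.0, 0.0, 0.0, 1.0]]
side 357.80640327298426 357.80640327298426 248.91490669178887 196.93971649638337 [[-0.848, -0.326, 0.417, -11.594], [-0.529, 0.507, -0.68, 739.486], [0.01, -0.798, -0.603, 739.234], [0.0, 0.0, 0.0, 1.0]]
{'clock': 0.1, 'qpos': array([ 1.20718911,  0.62926041,  0.03847876,  1.51827028, -0.0269772 ,
        0.99630486, -0.02003044]), 'qd': array([-0.00042585, -0.00131698, -0.00041748, -0.00038345, -0.00099722,
       -0.00048777, -0.00017081]), 'tau': array([ 2.11051694e-03, -5.64539337e+01,  1.23012576e+00, -1.93976730e+01,
        1.12891750e-02,  5.40955109e-03,  2.78834619e-05]), 'eef_pos': array([ 190.56429533, -620.8486229 ,  230.47655673]), 'tool_rot': array([-3.13986947e+00,  5.70386945e-05,  2.97761678e-01]), 'force': array([-0.80701049,  0.32850295,  0.3182661 ]), 'torque': array([-0.00258023, -0.0112839 ,  0.00976504]), 'gripper_force': 0.0, 'width': 85.21860107106133}
```

View pics/top0.png

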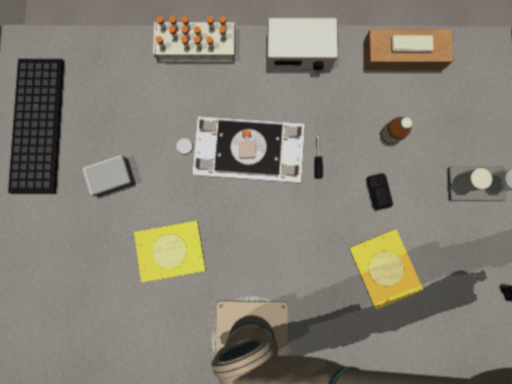

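View pics/side0.png

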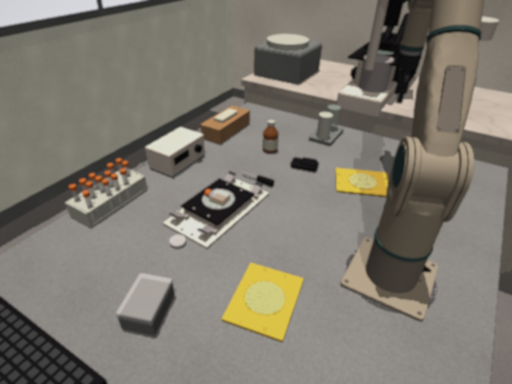

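The top view shows the black plate on its white cradle at about (249,148). Candidates for the plate are that one, a yellow sheet at (169,251) and a yellow sheet at (386,268). I choose the black one and check it in a close crop.

```bash
python3 - <<'E'
import cv2
i=cv2.imread("pics/top0.png")[108:192,170:330]
cv2.imwrite("pics/c1.png",cv2.resize(i,None,fx=5,fy=5,interpolation=cv2.INTER_CUBIC))
E
```

```text
(no output)
```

View pics/c1.png

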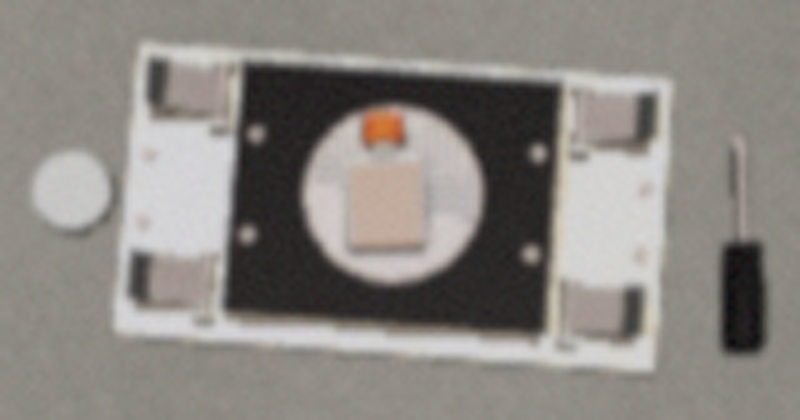

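The crop shows the black plate, with corners (crop px) near (243,63), (561,85), (547,333) and (225,313). The cradle corners are near (141,42), (672,78), (655,370) and (114,332), with the four tabs at the ends.

```bash
cat > h.py <<'E'
import numpy as np
from cell import *
def ray(n,u,v,z):
    c=camera_info(n);T=np.array(c["T"]);d=T[:3,:3]@[(u-c["cx"])/c["fx"],(v-c["cy"])/c["fy"],1];o=T[:3,3]
    return o+d*(z-o[2])/d[2]
def crop(x,y): return 170+(x+.5)/5-.5,108+(y+.5)/5-.5
def fit(pts,z,dx,dy):
    P=np.array([ray("top",*crop(*p),z)[:2] for p in pts]); c=P.mean(0)
    M=np.array([[dx,dy],[dx,-dy],[-dx,-dy],[-dx,dy]])/2
    D=P-c; yaw=np.arctan2((M[:,0]*D[:,1]-M[:,1]*D[:,0]).sum(),(M*D).sum())
    return c,yaw,[np.linalg.norm(P[i]-P[(i+1)%4]).round(1) for i in range(4)]
E
python3 - <<'E'
from h import *
p=fit([(243,63),(561,85),(547,333),(225,313)],42,150,190)
q=fit([(141,42),(672,78),(655,370),(114,332)],10,180,326)
print(p);print(q)
c=(p[0]+q[0])/2;y=q[1]
R=np.array([[np.cos(y),-np.sin(y)],[np.sin(y),np.cos(y)]])
for n,s in dict(NL=(-1,1),NR=(-1,-1),FL=(1,1),FR=(1,-1)).items():
    print(n,"corner",(c+R@[58*s[0],78*s[1]]).round(1),"tab",(c+R@[58*s[0],142*s[1]]).round(1))
for t in [(195,88),(615,118),(180,280),(600,308)]: print("tabpx",ray("top",*crop(*t),33)[:2].round(1), R.T@(ray("top",*crop(*t),33)[:2]-c))
for t in [(387,205),(70,191),(735,140),(743,345)]: print(ray("top",*crop(*t),15)[:2].round(1))
E
```

```text
(array([546.61362755,  11.47073425]), np.float64(-0.059375136404182044), [np.float64(187.5), np.float64(147.3), np.float64(187.2), np.float64(149.1)])
(array([549.50595586,  11.39205699]), np.float64(-0.06556348880193508), [np.float64(322.0), np.float64(178.0), np.float64(323.0), np.float64(178.1)])
NL corner [495.3  93.1] tab [499.5 156.9]
NR corner [485.1 -62.6] tab [ 480.9 -126.5]
FL corner [611.   85.5] tab [615.2 149.3]
FR corner [600.8 -70.2] tab [ 596.6 -134.1]
tabpx [614.1 130. ] [ 58.16606718 122.67082787]
tabpx [ 597.  -118.6] [  57.39574069 -126.5325945 ]
tabpx [498.8 136.7] [-57.34425025 121.77768722]
tabpx [ 483.5 -109.4] [ -56.48701753 -124.76925212]
[548.  16.]
[555.6 206. ]
[ 588.6 -192. ]
[ 464.7 -195.4]
```

play_rows(deltas=[20,-20,2,0,0,0.03,0,60,-60,6,0,0,0.07,0,100,-100,15,0,0,0.11,0,140,-140,25,0,0,0.15,0,180,-180,35,0,0,0.19,0,220,-220,45,0,0,0.23,0,260,-260,55,0,0,0.27,0,300,-300,65,0,0,0.31,0,340,-340,75,0,0,0.34,0,380,-380,85,0,0,0.363,0])

```text
clock: 1.35
eef_pos: [443.2, -145.0, 145.9]
tool_rot: [3.141, -0.0, -0.066]
force: [0.5, -0.0, 0.1]
width: -0.1
gripper_force: 0.0
```

```bash
cat >> h.py <<'E'
from scipy.spatial.transform import Rotation as Ro
def to(x,y,z):
    s=read_state();R=Ro.from_euler('xyz',s["tool_rot"])
    return R.inv().apply(np.array([x,y,z])-s["eef_pos"]).round(1)
E
python3 - <<'E'
from h import *
s=read_state();print(s["clock"],s["eef_pos"],s["tool_rot"],s["force"],s["width"],to(486,-62.6,60))
E
```

```text
1.35 [ 443.17599052 -145.01614993  145.91837991] [ 3.14144313e+00 -5.30746432e-05 -6.62396529e-02] [ 0.48194298 -0.01123225  0.07096603] -0.1349473816505558 [ 37.3 -85.1  85.9]
```

play_rows(deltas=[18,-42,20,0,0,0,0,37,-85,50,0,0,0,0,37,-85,80,0,0,0,0,37,-85,92,0,0,0,0,37,-85,92,0,0,0,0,37,-85,92,0,0,0,0])

```text
clock: 2.1
eef_pos: [485.4, -65.2, 55.2]
tool_rot: [3.141, -0.001, -0.067]
force: [-0.0, -0.4, 0.1]
width: -0.0
gripper_force: 0.0
```

```bash
python3 - <<'E'
from h import *
import cv2
s=read_state();print(s["eef_pos"],s["force"])
a=get_image("side");cv2.imwrite("pics/s1.png",cv2.resize(a[150:260,140:300,::-1],None,fx=5,fy=5,interpolation=cv2.INTER_CUBIC))
E
```

```text
[485.38417655 -65.17648179  55.17787417] [-0.00295323 -0.44212456  0.13553421]
```

View pics/s1.png

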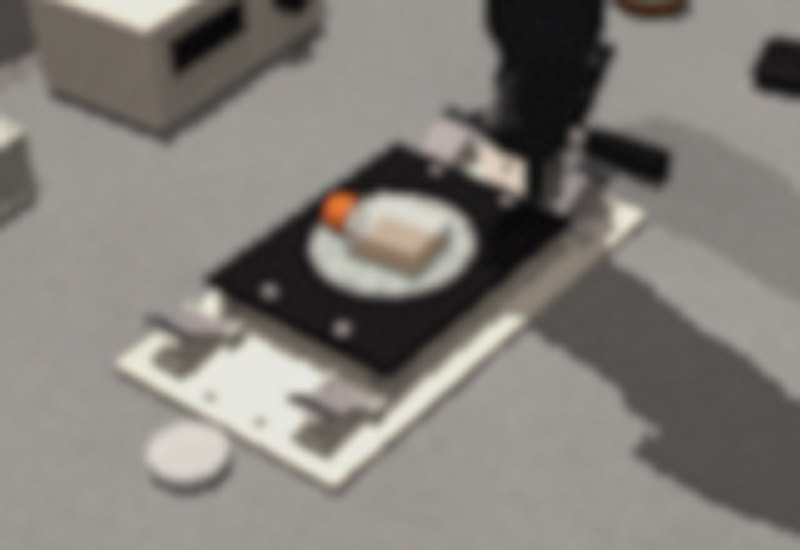

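The fingers stand over the near-right plate corner, at about (545,195) in the crop. The flask, at (405,240), is clear. I press gently.

play_rows(deltas=[0,0,8,0,0,0,0,0,0,11,0,0,0,0,0,0,13,0,0,0,0,0,0,14,0,0,0,0,0,0,15,0,0,0,0,0,0,15,0,0,0,0])

```text
clock: 2.9
eef_pos: [484.9, -64.3, 41.8]
tool_rot: [-3.141, -0.001, -0.066]
force: [-5.9, 1.9, 29.7]
width: 0.0
gripper_force: 15.2
```

Near right is solid: 30 N at z 41.8. Next is near left.

play_rows(deltas=[0,0,-10,0,0,0,0,0,0,-25,0,0,0,0,0,-50,-30,0,0,0,0,0,-105,-30,0,0,0,0,0,-156,-15,0,0,0,0,0,-156,-6,0,0,0,0,0,-156,-3,0,0,0,0,0,-156,-1,0,0,0,0,0,-156,0,0,0,0,0,0,-156,0,0,0,0,0])

```text
clock: 4.15
eef_pos: [494.9, 90.5, 39.6]
tool_rot: [3.141, 0.001, -0.067]
force: [-2.2, -1.0, 3.9]
width: -0.3
gripper_force: 2.3
```

Near left gives: 3.9 N at z 39.6. I press a little deeper to confirm.

play_rows(deltas=[0,0,1,0,0,0,0,0,0,2,0,0,0,0,0,0,2.5,0,0,0,0,0,0,2.5,0,0,0,0])

```text
clock: 4.65
eef_pos: [494.8, 90.7, 37.6]
tool_rot: [3.141, 0.0, -0.066]
force: [-4.3, -1.6, 13.9]
width: 0.0
gripper_force: 7.2
```

It sank to z 37.6, so near left is the rocking corner. I lift and go to the near-left tab.

play_rows(deltas=[0,0,-10,0,0,0,0,0,0,-30,0,0,0,0,0,-35,-35,0,0,0,0,0,-66,-25,0,0,0,0,0,-66,-10,0,0,0,0,0,-66,-3,0,0,0,0,0,-66,0,0,0,0,0,0,-66,3,0,0,0,0])

```text
clock: 5.65
eef_pos: [500.3, 156.5, 34.3]
tool_rot: [-3.141, -0.001, -0.067]
force: [-0.6, 2.5, 8.5]
width: -0.0
gripper_force: 3.9
```

```bash
python3 - <<'E'
from h import *
import cv2
s=read_state();print(s["eef_pos"],s["force"])
a=get_image("side");cv2.imwrite("pics/s2.png",cv2.resize(a[150:260,140:300,::-1],None,fx=5,fy=5,interpolation=cv2.INTER_CUBIC))
E
```

```text
[500.26910515 156.52959681  34.33747167] [-0.63457462  2.50060128  8.46653398]
```

View pics/s2.png

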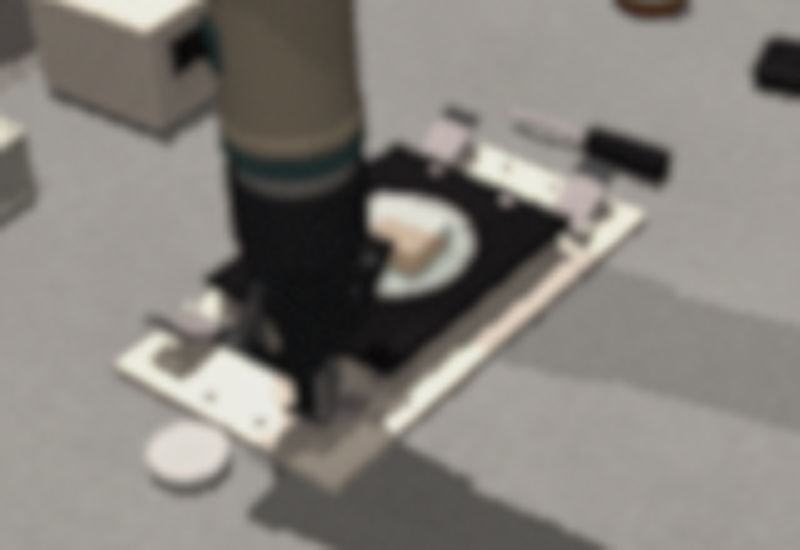

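The fingers are on the near-left tab, at about (320,400), pressing it with 8.5 N as expected. I press on to flat.

play_rows(deltas=[0,0,3,0,0,0,0,0,0,6,0,0,0,0,0,0,9,0,0,0,0,0,0,11,0,0,0,0,0,0,12,0,0,0,0,0,0,13,0,0,0,0,0,0,13,0,0,0,0])

```text
clock: 6.58
eef_pos: [500.6, 158.4, 21.9]
tool_rot: [-3.139, -0.002, -0.066]
force: [-1.8, 4.9, 10.5]
width: -0.0
gripper_force: 5.2
```

play_rows(deltas=[0,0,1,0,0,0,0,0,0,2,0,0,0,0,0,0,2,0,0,0,0,0,0,2,0,0,0,0])

```text
clock: 7.08
eef_pos: [500.7, 158.5, 21.5]
tool_rot: [-3.138, -0.003, -0.066]
force: [-4.2, 4.7, 26.2]
width: 0.2
gripper_force: 13.3
```

At the stop: 26 N and z only 0.4 mm lower. I lift off and check.

play_rows(deltas=[0,0,-5,0,0,0,0,0,0,-25,0,0,0,0,0,0,-70,0,0,0,0,0,0,-120,0,0,0,0,-40,0,-160,0,0,0,0,-70,-40,-180,0,0,0,0,-80,-80,-190,0,0,0,0,-80,-110,-190,0,0,0,0,-80,-110,-190,0,0,0,0])

```text
clock: 8.2
eef_pos: [426.9, 273.5, 208.5]
tool_rot: [-3.141, -0.0, -0.063]
force: [-0.5, 0.4, 0.4]
width: -0.1
gripper_force: 0.0
```

```bash
python3 - <<'E'
from h import *
import cv2
s=read_state();print(s["eef_pos"],s["force"])
a=get_image("side");cv2.imwrite("pics/s3.png",cv2.resize(a[150:260,140:300,::-1],None,fx=5,fy=5,interpolation=cv2.INTER_CUBIC))
E
```

```text
[426.89777819 273.53685551 208.49762756] [-0.51035418  0.43084746  0.44701323]
```

View pics/s3.png

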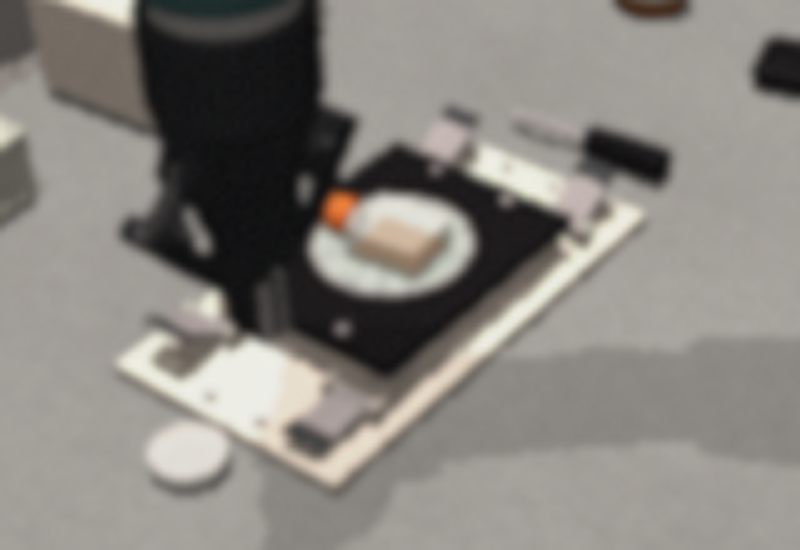

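The near-left tab at (330,415) lies flat and the other three are up. The plate corner at (385,372) and the flask have not moved, and the arm is clear. I hand the job in.

```bash
python3 -c "
from cell import *
print(finish_job())"
```

```text
the job is handed in; nothing more can be done
None
```

The near-left corner was the one that gave (it sank about 4.4 mm), so I pressed its shim tab flat and left the other three up; in the last picture the plate and flask had not moved, and I handed the job in at about 8 s, with no verdict returned.

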